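Run the roller door that is not locked out from its hold-to-run key switch

TASK

The key station on the bench works two roller doors, yellow and blue, and one of its two switches is locked out under a red padlocked cover. Take the key whose colour belongs to the switch that is still open out of the wooden block, push it fully home in that keyway (work it past the sticky pins), then turn it a quarter turn clockwise. It springs back when let go, so finish still gripping the key and holding it turned; leave the other key in the block and the glass and pliers alone.

Things in the scene. Friction and masses are not known exactly. Their poses are not given: they have to be found in the camera images.
- station: Grey key-switch box, 100 mm deep (x), 170 mm wide (y), 62 mm high to its aluminium face plate, 206 mm wide over its low feet, screwed to the bench. Origin under its centre, front faces its -x; yellow keyway at y = +38 mm, blue at y = -38 mm, each with a strip of its colour on the front edge of the plate; each door's key has a head of the same colour.
- yellow_keyway (a point): Centre of the yellow switch's key slot on top of the fixed face plate, 62 mm above the bench, inside a thin yellow ring 37 mm across. z up, x along the slot (14.4 mm in x, 6 mm in y, plate 5 mm). The key goes 32 mm straight down until its shoulder sits on the plate. Two pairs of sticky sprung pins, first met some 12 and 20 mm down, resist with 5 to 15 N; a small wiggle helps.
- blue_keyway (a point): Centre of the blue switch's key slot on top of the fixed face plate, 62 mm above the bench, inside a thin blue ring 37 mm across. z up, x along the slot (14.4 mm in x, 6 mm in y, plate 5 mm). The key goes 32 mm straight down until its shoulder sits on the plate. Two pairs of sticky sprung pins, first met some 12 and 20 mm down, resist with 5 to 15 N; a small wiggle helps.
- switch_yellow (a joint): Turn of the yellow key switch, rad: 0 at rest, growing clockwise seen from above to the stop at 1.5; makes contact beyond 1.1. A spring (0.02 N m at rest, 0.1 at the stop) turns it back when the key is let go. The key turns only when fully home, its neck in the plate, and drives the switch with about 0.15 rad of play.
- switch_blue (a joint): Turn of the blue key switch, rad: 0 at rest, growing clockwise seen from above to the stop at 1.5; makes contact beyond 1.1. A spring (0.02 N m at rest, 0.1 at the stop) turns it back when the key is let go. The key turns only when fully home, its neck in the plate, and drives the switch with about 0.15 rad of play.
- lockout_cover: Red plastic lockout cap, 47 mm across and 36 mm high, with a small black padlock behind it, fixed over one of the two keyways (the switch that must not be used). Origin at the centre of its underside, on the face plate.
- key_block: Dark wooden block, 50 mm (x) by 100 mm (y), 42 mm high on a 58 by 108 mm foot, fixed to the bench; two slots at y = +28 and -28 mm, 36 mm deep, long in y, 14.4 by 6 mm. Origin under its centre. Either key may stand in either slot, its width along the block's y.
- key_yellow: yellow key, 77 mm tall, upright in the block. Origin at the blade's tip, z up through the head, x its width, y its thickness (half turn about z: same). Blade 12 (x) by 4 mm (y), round tip, z 0-24; round neck 4.6 mm to z 32; shoulder 18 mm across, z 32-35 (its underside is the stop); stem 9 mm to z 45; yellow plastic head 32 (x) by 11 mm (y), z 45-77, gripped across y. 45 g. In the block its tip is 10 mm above the bench.
- key_blue: blue key, 77 mm tall, upright in the block. Origin at the blade's tip, z up through the head, x its width, y its thickness (half turn about z: same). Blade 12 (x) by 4 mm (y), round tip, z 0-24; round neck 4.6 mm to z 32; shoulder 18 mm across, z 32-35 (its underside is the stop); stem 9 mm to z 45; blue plastic head 32 (x) by 11 mm (y), z 45-77, gripped across y. 45 g. In the block its tip is 10 mm above the bench.
- tea_glass: Tea glass, 62 mm across, 86 mm high, standing behind the station; origin under its centre. Leave alone.
- pliers: Red-handled pliers, 59 by 168 by 12 mm, lying on the bench; origin under the centre. Leave alone.
There are look-alikes about, which are no part of the job. What is shaped like the key_yellow but black is not meant.

How it is judged:
By the outcome, as a careful person would: the job done as asked, in the order asked, and still so for the second after the job is handed in, while the arm keeps its last pose, push and grip.
It also fails if it takes over 58 s, if anything falls off the work surface, if the arm or the gripper's body presses on something with over 40 N, if the wrist force passes 120 N, or if a joint passes its speed limit or range.

ROBOT

A 6-joint arm with a two-finger parallel gripper is mounted at the origin on a cart in front of the work surface, level with it; the furniture and walls round the work are solid. World frame = base frame: x ahead of the robot, y to its left, z up, the work surface at z = 0. Lengths are in mm, angles in rad, forces in N, time in s.
With the tool pointing down it reaches from about 275 to 750 mm from the base axis. Payload 10.2 kg.
Tool frame: the origin (TCP) lies at the very end of the fingers, on their centre line; the grasp point (between the pads) lies 19 mm behind it; z points along the fingers, y is the line along which they close (so a half turn about z gives the same grasp; the last joint's range is limited). The gripper opens to 85 mm and grips with 20 to 120 N. Pads are 22 mm wide; open, the fingers measure 114 mm over their backs; the gripper's body (76 mm by 85 mm) begins 54 mm behind the grasp point. The pads swing forward as they close: fully open they stand 13 mm farther back than shut.
Start: joints at [-1.557, 0.313, 1.498, -0, 1.331, -0.223], TCP at [123.148, -510.358, 231.294] pointing down, gripper open.
Joint ranges: [-2.94, 2.94], [-0.97, 2.17], [0.19, 2.56], [-1.23, 4.37], [0.02, 3.11], [-2.88, 2.88]. Speed limits (rad/s): [2.39, 2.39, 3.01, 3.14, 3.14, 3.14].

INTERFACE

Orientations are given as a unit quaternion [w, x, y, z].
In Python, from rig import monitor, eyes, job gives the robot as it stands. The module is installed in compiled form; this text tells all that it offers.
- The arm moves only by the tool send_rows, never from a script. Its argument "targets" is one flat list of numbers, 7 for each row, row after row: the turn, a rotation vector about the tool's x, y, z in degrees, then the shift along the tool's x, y, z in units of 60 mm (1.0 is 60 mm), then the opening, from -1 (shut) to 1 (fully open), so that 0 is half open. A call has 1 to 5 rows; each row shifts and turns the commanded pose from where the row before left it, along the tool's axes as they then stand; what a row does not reach is not made up. A row lasts 1/8 s, in which the tool goes at most 62.5 mm and 10.7 degrees, less where a joint would pass 70% of its speed; a pose out of reach is approached as far as the arm can. A call is refused whole if a number of a shift passes 1 or a number of a turn 10.7, either way. A call with a gripper value outside its range is refused whole. The fingers move at their own pace and stop on an object; "newtons" is the grip in N (left out, the last holds). Time passes only in rows, so rows that do not move let the fingers close. It gives the time, the measured TCP pose, the force, the opening and the grip force at its end, in the units of the state.
- monitor.sense(): the state, without advancing time (a new reading comes with each control period).
- eyes.capture(name): name is "side" or "top"; returns a dict with "img" (420x560x3 uint8, red, green, blue), "K" (3x3 intrinsics, pixels), "R" (3x3) and "t" (3): a world point X has camera coordinates R X + t. Camera axes: x right, y down, z forward; pixel columns grow to the right and rows downward; lengths in mm; the calibration is good to about 2 mm. A picture is of the moment at which its call begins. There is no depth.
- job.finish_job(): hands the job in; it is judged then, once.
The state is a dict: "time_s": time; "joints": joint angles; "dq": joint speeds; "tau": joint torques, N m; "eef_pos": TCP position; "ee_rot": TCP orientation; "force": force on the tool from outside, world axes, zero at the start; "wrist_torque": the same for the moment, N m; "grip_width": opening from 0.0 (shut) to 1.0 (fully open); "grip_force": force on a finger pad.
Only numpy, scipy, OpenCV 4.12 (cv2) and the standard library are available. Lean on these libraries where they do the work, as an engineer would, in place of code of your own. Each camera call takes 0.05 s, during which the arm holds its last target. There are 200 camera calls.

## Working session

There is one attempt and no reset: what is moved stays moved. The work goes in short steps, Python scripts to look and compute and a tool call to move; the robot and the scene stay as the last step left them, time stands still between calls to the robot, and variables do not carry over. Pictures are saved under pics/ and viewed, at most 10 in all, crops included, and the job is handed in when it is done.

Besides the shell and the picture viewer there is one more tool, called after "Call:" as name(argument=value, ...) on one line, values as JSON. send_rows: Moves the arm, as the interface text tells. Its arguments: {"type":"object","properties":{"targets":{"type":"array","items":{"type":"number"}},"newtons":{"type":"number"}},"required":["targets"]}

```bash
mkdir -p pics; python3 - <<'E'
from rig import monitor, eyes
import cv2,numpy as np
s=monitor.sense()
for k in ("time_s","eef_pos","ee_rot","force","grip_width"):print(k,s[k])
for n in("side","top"):
    c=eyes.capture(n);cv2.imwrite(f"pics/{n}0.png",c["img"][:,:,::-1]);np.savez(f"{n}0.npz",**c)
    print(n,c["K"].tolist(),np.round(c["R"],3).tolist(),np.round(c["t"],1).tolist())
E
```

```text
time_s 0.0
eef_pos [ 123.15608106 -510.07094837  230.70639596]
ee_rot [-6.70710162e-04  9.92999765e-01  1.18114385e-01  9.04058013e-05]
force [-0.59402191 -0.05334342  0.75002849]
grip_width 0.9962586898264535
side [[519.5806281663795, 0.0, 267.27555728428126], [0.0, 519.5806281663795, 212.97643858418238], [0.0, 0.0, 1.0]] [[0.896, -0.444, 0.012], [-0.149, -0.325, -0.934], [0.419, 0.835, -0.358]] [-634.0, 73.5, 879.6]
top [[512.7888436247063, 0.0, 276.7643762030646], [0.0, 512.7888436247063, 206.45762425331583], [0.0, 0.0, 1.0]] [[0.013, -1.0, 0.024], [-0.992, -0.016, -0.129], [0.129, -0.023, -0.991]] [-301.0, 547.2, 888.4]
```

View pics/top0.png

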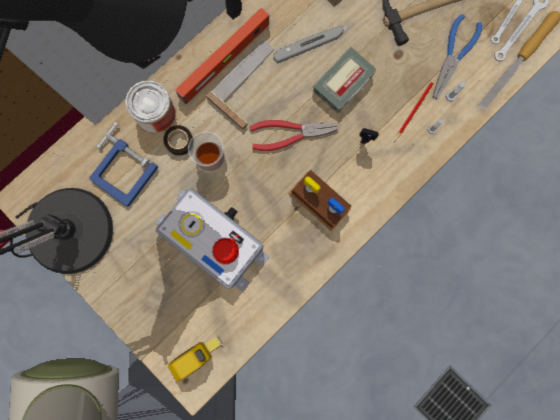

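View pics/side0.png

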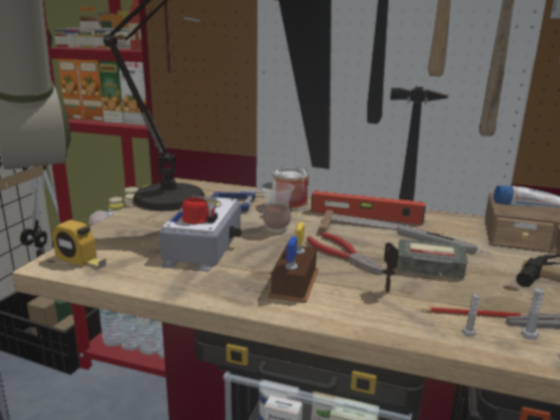

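Top view: the red cap at (225,250) is over the keyway by the blue strip (213,265), so the open one is yellow, with its ring at (192,224). Candidate keys are the yellow one in the block at (313,185), the blue one at (336,206) and a black look-alike at (368,135). The yellow key in the block fits. I'll confirm this in a crop.

```bash
python3 - <<'E'
import cv2
a=cv2.imread("pics/top0.png")
A=cv2.resize(a[175:295,150:270],None,fx=4.8,fy=4.8,interpolation=cv2.INTER_CUBIC)[:576]
b=cv2.resize(a[165:237,285:357],None,fx=4.8*0.63*1.0,fy=4.8*.63,interpolation=cv2.INTER_CUBIC)
s=cv2.imread("pics/side0.png")
d=cv2.resize(s[215:305,260:332],None,fx=3,fy=3,interpolation=cv2.INTER_CUBIC)
import numpy as np
o=np.zeros((576,800,3),np.uint8);o[:,:576]=A
o[:b.shape[0],576:576+b.shape[1]]=b; o[280:280+d.shape[0],576:576+d.shape[1]]=d
cv2.imwrite("pics/crop1.png",o);print(b.shape,d.shape)
E
```

```text
(218, 218, 3) (270, 216, 3)
```

View pics/crop1.png

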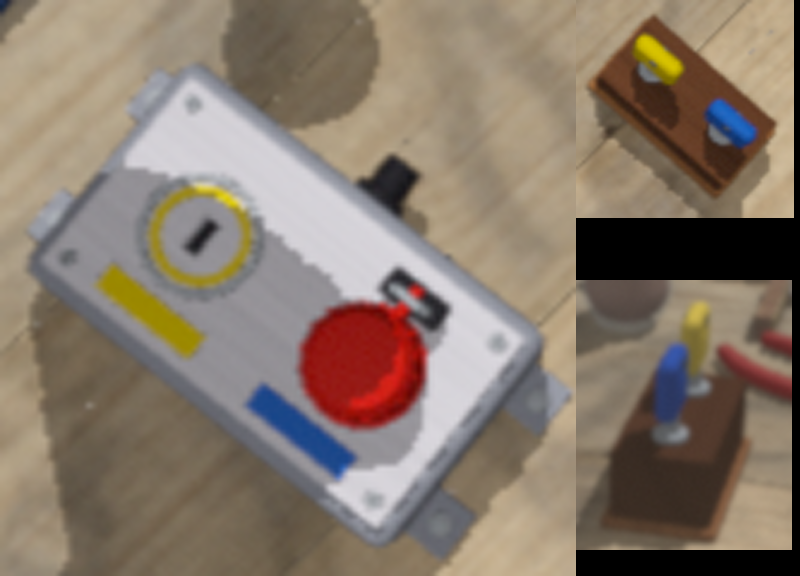

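Confirmed: the red cap sits on blue, and the yellow key stands in the far-left slot of the block. Next I measure both.

```bash
cat >lib.py <<'E'
import cv2,numpy as np
def cam(f): return dict(np.load(f))
def proj(c,X):
    p=(c["R"]@np.atleast_2d(X).T).T+c["t"]; p=p@c["K"].T; return p[:,:2]/p[:,2:]
def plane(c,u,z):
    d=c["R"].T@np.linalg.inv(c["K"])@np.array([*u,1.]); o=-c["R"].T@c["t"]
    return o+d*(z-o[2])/d[2]
def hsv(c): return cv2.cvtColor(c["img"],cv2.COLOR_RGB2HSV)
def yellow(c,win):
    h=hsv(c); m=((h[...,0]>22)&(h[...,0]<34)&(h[...,1]>170)).astype(np.uint8)
    w=np.zeros_like(m);x0,y0,x1,y1=win;w[y0:y1,x0:x1]=1;return m*w
def blue(c,win):
    h=hsv(c); m=((h[...,0]>100)&(h[...,0]<125)&(h[...,1]>150)).astype(np.uint8)
    w=np.zeros_like(m);x0,y0,x1,y1=win;w[y0:y1,x0:x1]=1;return m*w
def cen(m): ys,xs=np.nonzero(m);return np.array([xs.mean(),ys.mean()]),len(xs)
def hull(c,x,y,z0,z1,yaw,lx=32,ly=11,shape=(420,560),pitch=0):
    ca,sa=np.cos(yaw),np.sin(yaw)
    P=[[x+ca*a*lx/2-sa*b*ly/2,y+sa*a*lx/2+ca*b*ly/2,z] for a in(-1,1) for b in(-1,1) for z in(z0,z1)]
    h=cv2.convexHull(proj(c,P).astype(np.float32))
    S=4;im=np.zeros((shape[0]*S,shape[1]*S),np.uint8)
    cv2.fillConvexPoly(im,np.round(((h+.5)*S-.5)*16).astype(np.int32),255,shift=4)
    return cv2.resize(im,shape[::-1],interpolation=cv2.INTER_AREA)/255.
E
python3 - <<'E'
from lib import *
from scipy.optimize import minimize
T,S=cam("top0.npz"),cam("side0.npz")
ys=yellow(T,(165,228,200,255));bs=blue(T,(195,250,230,280));r=yellow(T,(175,208,212,238))
n,l,st,ce=cv2.connectedComponentsWithStats(yellow(T,(160,200,215,260)));print(st[1:],ce[1:])
py=plane(T,cen(ys)[0],62);pb=plane(T,cen(bs)[0],62);print("strips",cen(ys),cen(bs),py,pb,np.linalg.norm(py-pb))
d=(py-pb)[:2];yaw=np.arctan2(-d[0],d[1]);print("yaw from strips",yaw)
g=cv2.cvtColor(T["img"],cv2.COLOR_RGB2GRAY).astype(float)[218:231,186:199]
w=np.clip(85-g,0,None);Y,X=np.mgrid[218:231,186:199];q=np.array([(w*X).sum(),(w*Y).sum()])/w.sum();print("slot",q,plane(T,q,62),plane(T,q,57),g.astype(int).tolist()[3:10])
cx=np.array([(w*(X-q[0])**2).sum(),(w*(X-q[0])*(Y-q[1])).sum(),(w*(Y-q[1])**2).sum()])
for c,win,wt in((T,(295,170,325,197),1),):pass
mt=yellow(T,(295,170,325,197));ms=yellow(S,(288,218,312,255))
print("head px",cen(mt),cen(ms))
for name,use in(("both",3),("top",1),("side",2)):
    def f(p):
        e=0
        if use&1:e+=((hull(T,p[0],p[1],55,87,p[2])-mt)**2).sum()
        if use&2:e+=((hull(S,p[0],p[1],55,87,p[2])-ms)**2).sum()
        return e
    p0=plane(T,cen(mt)[0],78);best=None
    for a in (yaw+np.pi/2,):
        x0=[p0[0],p0[1],a]
        R=minimize(f,x0,method="Nelder-Mead",options=dict(initial_simplex=[x0,[x0[0]+6,x0[1],a],[x0[0],x0[1]+6,a],[x0[0],x0[1],a+.2]],xatol=.02,fatol=.01))
        print(name,R.x,R.fun)
E
```

```text
[[182 214  20  20  65]
 [171 231  21  18 121]] [[191.58461538 223.89230769]
 [180.97520661 239.43801653]]
strips (array([182.70547945, 238.06164384]), 146) (array([212.30578512, 264.24793388]), 121) [ 490.40789201 -129.47870628   62.        ] [ 445.77569557 -182.19171045   62.        ] 69.07020897513654
yaw from strips -0.7025761804392568
slot [191.56240822 223.89720999] [ 515.39471128 -144.00008372   62.        ] [ 515.86000879 -143.28486756   57.        ] [[146, 146, 146, 145, 142, 126, 90, 56, 72, 122, 142, 144, 144], [146, 147, 148, 144, 132, 99, 56, 30, 46, 95, 133, 144, 145], [146, 146, 145, 136, 105, 63, 30, 41, 84, 129, 144, 146, 145], [145, 144, 134, 109, 67, 35, 34, 73, 124, 142, 146, 146, 146], [145, 140, 118, 79, 40, 31, 67, 118, 140, 145, 145, 146, 147], [147, 135, 97, 54, 34, 48, 100, 137, 145, 145, 145, 144, 146], [146, 146, 127, 93, 64, 89, 132, 145, 147, 146, 146, 145, 145]]
head px (array([311.60135135, 183.89864865]), 148) (array([nan, nan]), 0)
both [ 588.28036826 -353.16275175    1.03014856] 229.86821991541717
top [ 587.98907891 -352.73979688    0.8745481 ] 28.328842752787388
side [ 1.99982094e+04  2.77652639e+04 -2.72671484e+00] 0.03936947327950788lib.py:15: RuntimeWarning: Mean of empty slice.
  def cen(m): ys,xs=np.nonzero(m);return np.array([xs.mean(),ys.mean()]),len(xs)
  ret = ret.dtype.type(ret / rcount)
```

```bash
python3 - <<'E'
from lib import *
from scipy.optimize import minimize
T,S=cam("top0.npz"),cam("side0.npz")
py=plane(T,[180.975,239.438],62);pb=plane(T,cen(blue(T,(195,250,230,280)))[0],62)
d=(py-pb)[:2];print("strips",py,pb,np.linalg.norm(d),"yaw",np.arctan2(-d[0],d[1]))
h=hsv(S);print(h[225:248:5,296:306:3].tolist())
def mask(c,lo,hi,s,win):
    h=hsv(c);m=((h[...,0]>=lo)&(h[...,0]<=hi)&(h[...,1]>s)).astype(np.uint8);x0,y0,x1,y1=win;w=m*0;w[y0:y1,x0:x1]=1;return m*w
K={"y":(mask(T,20,35,170,(295,170,325,197)),mask(S,20,35,140,(288,218,312,255))),"b":(mask(T,100,125,140,(322,192,350,220)),mask(S,100,125,120,(280,230,304,268)))}
for k,(mt,ms) in K.items():
  print(k,cen(mt),cen(ms))
  for use in(3,1):
    def f(p): return ((hull(T,p[0],p[1],55,87,p[2])-mt)**2).sum()+(((hull(S,p[0],p[1],55,87,p[2])-ms)**2).sum() if use&2 else 0)
    p0=plane(T,cen(mt)[0],75);a=.87
    x0=[p0[0],p0[1],a]
    R=minimize(f,x0,method="Nelder-Mead",options=dict(initial_simplex=[x0,[x0[0]+6,x0[1],a],[x0[0],x0[1]+6,a],[x0[0],x0[1],a+.2]],xatol=.02,fatol=.01))
    print(use,R.x,R.fun, "side centroid model", cen(hull(S,*R.x[:2],55,87,R.x[2])>.5)[0])
E
```

```text
strips [ 487.96881867 -126.56608633   62.        ] [ 445.77569557 -182.19171045   62.        ] 69.81740252152345 yaw -0.6489313577198159
[[[21, 80, 162], [24, 152, 201], [24, 151, 188], [20, 75, 160]], [[24, 141, 143], [24, 152, 153], [24, 142, 135], [19, 71, 157]], [[23, 104, 120], [24, 147, 118], [23, 142, 131], [19, 67, 157]], [[113, 116, 117], [24, 144, 115], [23, 119, 131], [17, 62, 145]], [[113, 81, 98], [24, 122, 109], [17, 61, 125], [16, 67, 126]]]
y (array([311.76129032, 183.92258065]), 155) (array([299.58695652, 231.65217391]), 92)
3 [ 587.37863184 -353.15518423    1.03028178] 139.54591311034218 side centroid model [299.46698113 235.4245283 ]
1 [ 587.67465517 -353.19615533    0.85711889] 23.788496732026143 side centroid model [299.56834532 235.32014388]
b (array([335.73333333, 205.34814815]), 135) (array([291.25      , 248.79651163]), 172)
3 [ 550.02238171 -394.88815945    1.03475314] 114.92096885813147 side centroid model [291.25102881 250.34567901]
1 [ 550.60858559 -395.00656223    0.85995366] 39.33133410226836 side centroid model [291.63091483 249.84227129]
```

```bash
python3 - <<'E'
from lib import *
T=cam("top0.npz")
P=[plane(T,(np.array(p)+.5)/4.8-.5+[150,175],62)[:2] for p in[(193,104),(497,343),(373,499),(67,257)]]
P=np.array(P);print(P)
for a,b in((1,0),(2,3)):
    d=P[b]-P[a];print("yaw long",np.arctan2(-d[0],d[1]),np.linalg.norm(d))
for a,b in((3,0),(2,1)):
    d=P[b]-P[a];print("yaw short",np.arctan2(d[1],d[0]),np.linalg.norm(d))
y=-.67;c=P.mean(0);print(c,c+38*np.array([-np.sin(y),np.cos(y)]))
s=plane(T,[191.562,223.897],62);print(s)
# slot orientation by moments in world plane
g=cv2.cvtColor(T["img"],cv2.COLOR_RGB2GRAY).astype(float)
pts=[];w=[]
for v in range(217,232):
  for u in range(185,200):
    k=max(0,100-g[v,u])
    if k and np.hypot(u-191.5,v-224)<6: pts.append(plane(T,(u,v),62)[:2]);w.append(k)
C=np.cov(np.array(pts).T,aweights=w);e,V=np.linalg.eigh(C);print("slot yaw",np.arctan2(V[1,1],V[0,1]),np.average(pts,axis=0,weights=w),e)
o=-T["R"].T@T["t"];print("cam",o)
E
```

```text
[[ 564.15617308 -139.26838401]
 [ 478.22016674 -252.29843485]
 [ 421.54480514 -208.75544765]
 [ 507.22330802  -95.60348791]]
yaw long -0.6500564281278426 141.98869524511306
yaw long -0.6480923015622523 141.9301653914063
yaw short -0.6542637480958458 71.749385189683
yaw short -0.655102914542924 71.47089159776655
[ 492.78611325 -173.98143861] [ 516.38358075 -144.1962153 ]
[ 515.39506899 -143.99936017   62.        ]
slot yaw 2.482750678651331 [ 515.38064934 -144.00839016] [ 1.61343508 14.11255267]
cam [ 431.97434984 -272.22683959  958.4195912 ]
```

Call:
send_rows(targets=[0,0,-8.8,0,0,0,1,0,0,-8.8,0,0,0,1,0,0,-8.8,0,0,0,1,0,0,-8.8,0,0,0,1,0,0,0,0.7,0.4,0,1], newtons=80)

```text
time_s: 0.72
eef_pos: [167.8, -495.1, 230.8]
ee_rot: [-0.0, 0.911, 0.412, -0.0]
force: [1.7, -0.6, 0.1]
grip_width: 1.005
grip_force: 0.0
```

Call:
send_rows(targets=[0,0,0,0.785,0.456,0,1,0,0,0,0.785,0.456,0,1,0,0,0,0.785,0.456,0,1,0,0,0,0.785,0.456,0,1,0,0,0,0.785,0.456,0,1])

```text
time_s: 1.35
eef_pos: [428.5, -406.8, 231.0]
ee_rot: [-0.0, 0.911, 0.413, -0.0]
force: [-0.3, -0.3, 0.1]
grip_width: 1.001
grip_force: 0.0
```

```bash
cat >aim.py <<'E'
import sys,numpy as np
from rig import monitor
from scipy.spatial.transform import Rotation as R
x,y,z,phi=map(float,sys.argv[1:5]);s=monitor.sense()
q=s["ee_rot"];r=R.from_quat([q[1],q[2],q[3],q[0]])
c,n=np.cos(phi),np.sin(phi)
g=R.from_matrix(np.array([[c,n,0],[n,-c,0],[0,0,-1]]))
print("t",s["time_s"],"pos",np.round(s["eef_pos"],2),"F",np.round(s["force"],1),"M",np.round(s["wrist_torque"],2),"grip",round(s["grip_width"],3),round(s["grip_force"],1))
X=r.as_matrix()[:,0];print("phi",np.arctan2(X[1],X[0]),"tilt z",np.round(r.as_matrix()[:,2],4),"q6",s["joints"][5])
print("turn deg",np.round((r.inv()*g).as_rotvec(degrees=True),2),"units now-axes",np.round(r.inv().apply(np.array([x,y,z])-s["eef_pos"])/60,3),"goal-axes",np.round(g.inv().apply(np.array([x,y,z])-s["eef_pos"])/60,3))
E
python3 aim.py 587.6 -353.2 130 0.852
```

```text
t 1.35 pos [ 428.53 -406.76  231.01] F [-0.3 -0.3  0.1] M [ 0.   -0.01  0.04] grip 1.001 0.0
phi 0.8511219557529972 tilt z [-4.e-04  4.e-04 -1.e+00] q6 -0.23774702145076662
turn deg [-0.03 -0.   -0.05] units now-axes [2.419 1.406 1.683] goal-axes [2.418 1.407 1.683]
```

Call:
send_rows(targets=[0,0,0,0.6,0.35,0.2,1,0,0,0,0.6,0.35,0.4,1,0,0,0,0.6,0.35,0.4,1,0,0,0,0.3,0.2,0.4,1,0,0,0,0,0,0,1])

```text
time_s: 1.98
eef_pos: [566.5, -360.9, 144.5]
ee_rot: [-0.002, 0.91, 0.414, -0.001]
force: [-1.0, 0.3, 0.8]
grip_width: 1.003
grip_force: 0.0
```

```bash
python3 aim.py 587.6 -353.2 52 0.852; python3 - <<'E'
from rig import eyes
import cv2
cv2.imwrite("pics/s1.png",cv2.resize(eyes.capture("side")["img"][130:310,200:400,::-1],None,fx=3,fy=3))
E
```

```text
t 1.975 pos [ 566.55 -360.93  144.51] F [-1.   0.3  0.8] M [0.01 0.07 0.  ] grip 1.003 0.0
phi 0.8529365501685106 tilt z [-0.0035  0.0033 -1.    ] q6 -0.023390719817111404
turn deg [-0.27 -0.01  0.05] units now-axes [0.328 0.187 1.541] goal-axes [0.328 0.179 1.542]
```

View pics/s1.png

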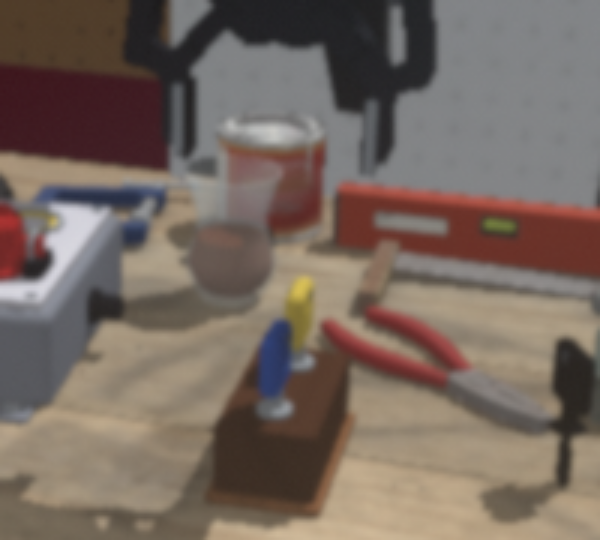

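The crop shows the open gripper above the block, with its fingers at about (180,110) and (375,120) on either side of the yellow key at (300,310).

Call:
send_rows(targets=[0,0,0,0.33,0.18,0,1,0,0,0,0,0,0.3,1,0,0,0,0,0,0.2,0.3,0,0,0,0,0,0,0,0,0,0,0,0,0,-0.2])

```text
time_s: 2.65
eef_pos: [587.3, -355.0, 117.8]
ee_rot: [0.0, 0.911, 0.413, 0.0]
force: [0.5, 0.6, -0.3]
grip_width: 0.405
grip_force: 0.0
```

```bash
python3 aim.py 587.6 -353.2 52 0.852
```

```text
t 2.65 pos [ 587.32 -355.01  117.75] F [ 0.5  0.6 -0.3] M [-0.03  0.01 -0.  ] grip 0.405 0.0
phi 0.8506373633720119 tilt z [ 4.e-04 -4.e-04 -1.e+00] q6 0.0062178398495084785
turn deg [ 0.03  0.   -0.08] units now-axes [ 0.026 -0.017  1.096] goal-axes [ 0.026 -0.016  1.096]
```

Call:
send_rows(targets=[0,0,0,0.026,-0.017,0,-0.2,0,0,0,0,0,0.35,-0.2,0,0,0,0,0,0.35,-0.2,0,0,0,0,0,0.35,-0.2,0,0,0,0,0,0.04,-0.2])

```text
time_s: 3.28
eef_pos: [587.4, -352.2, 50.8]
ee_rot: [-0.001, 0.911, 0.413, -0.0]
force: [0.2, -0.3, 0.3]
grip_width: 0.399
grip_force: 0.0
```

```bash
python3 aim.py 587.6 -353.2 52 0.852
```

```text
t 3.275 pos [ 587.38 -352.23   50.81] F [ 0.2 -0.3  0.3] M [-0.03 -0.01 -0.02] grip 0.399 0.0
phi 0.8511996346637845 tilt z [-0.0017  0.0015 -1.    ] q6 0.008798192867498935
turn deg [-0.13  0.   -0.05] units now-axes [-0.01   0.013 -0.02 ] goal-axes [-0.01   0.013 -0.02 ]
```

Call:
send_rows(targets=[0,0,0,-0.01,0.01,-0.02,-0.7,0,0,0,0,0,0,-1,0,0,0,0,0,0,-1,0,0,0,0,0,0,-1], newtons=25)

```text
time_s: 3.78
eef_pos: [588.2, -353.8, 54.5]
ee_rot: [0.001, 0.911, 0.413, 0.0]
force: [-2.2, 1.9, 6.7]
grip_width: 0.121
grip_force: 32.3
```

```bash
python3 aim.py 587.6 -353.2 52 0.852
```

```text
t 3.775 pos [ 588.18 -353.8    54.48] F [-2.2  1.9  6.7] M [ 0.33  0.58 -0.03] grip 0.121 32.3
phi 0.8512108978617673 tilt z [ 0.001 -0.001 -1.   ] q6 0.00789963215574037
turn deg [ 0.08  0.01 -0.05] units now-axes [ 0.001 -0.014  0.041] goal-axes [ 0.001 -0.014  0.041]
```

Call:
send_rows(targets=[0,0,0,0,-0.01,-0.05,-1,0,0,0,0,0,-0.05,-1,0,0,0,0,0,-0.1,-1], newtons=80)

```text
time_s: 4.15
eef_pos: [587.4, -353.1, 65.1]
ee_rot: [-0.0, 0.911, 0.413, -0.0]
force: [0.3, 0.3, -0.6]
grip_width: 0.116
grip_force: 77.8
```

```bash
python3 aim.py 587.6 -353.2 140 0.852
```

```text
t 4.15 pos [ 587.41 -353.1    65.14] F [ 0.3  0.3 -0.6] M [ 0.02  0.03 -0.03] grip 0.116 77.8
phi 0.8511820861372669 tilt z [-3.e-04  3.e-04 -1.e+00] q6 0.007855902903565224
turn deg [-0.02 -0.   -0.05] units now-axes [ 1.000e-03  3.000e-03 -1.248e+00] goal-axes [ 1.000e-03  3.000e-03 -1.248e+00]
```

Call:
send_rows(targets=[0,0,0,0,0,-0.4,-1,0,0,0,0,0,-0.8,-1,0,0,0,0,0,-0.4,-1,0,0,0,0.2,-0.3,0,-1,0,0,0,0.4,-0.7,0,-1])

```text
time_s: 4.78
eef_pos: [565.9, -286.9, 161.2]
ee_rot: [0.001, 0.911, 0.412, 0.0]
force: [0.9, 0.2, -1.0]
grip_width: 0.115
grip_force: 78.2
```

Call:
send_rows(targets=[0,0,0,0.4,-0.7,0,-1,0,0,0,0.4,-0.7,0,-1,0,0,0,0.3,-0.6,0,-1,0,0,0,0.13,-0.2,0,-1,0,0,-10,0,0,0,-1])

```text
time_s: 5.4
eef_pos: [515.7, -143.7, 161.6]
ee_rot: [0.0, 0.87, 0.493, 0.0]
force: [-0.2, -0.3, 0.0]
grip_width: 0.117
grip_force: 78.3
```

Call:
send_rows(targets=[0,0,-10.5,0,0,0,-1,0,0,-10.5,0,0,0,-1,0,0,-10.5,0,0,0,-1,0,0,-10.5,0,0,0,-1,0,0,-10.5,0,0,0,-1])

```text
time_s: 6.02
eef_pos: [515.9, -144.8, 161.3]
ee_rot: [0.0, 0.562, 0.827, -0.0]
force: [-1.4, 0.7, -0.5]
grip_width: 0.116
grip_force: 78.3
```

Call:
send_rows(targets=[0,0,-10.5,0,0,0,-1,0,0,-10.5,0,0,0,-1,0,0,-10.5,0,0,0,-1,0,0,0,0,0,0,-1,0,0,0,0,0,0,-1])

```text
time_s: 6.65
eef_pos: [515.6, -144.4, 161.2]
ee_rot: [0.0, 0.321, 0.947, -0.0]
force: [-0.2, -0.5, -0.5]
grip_width: 0.118
grip_force: 78.3
```

```bash
python3 aim.py 515.6 -143.9 140 2.487; python3 - <<'E'
from rig import eyes
import cv2,numpy as np
o=[]
for n in("top","side"):
    c=eyes.capture(n);np.savez(f"{n}1.npz",**c)
    w=c["img"][150:290,130:270] if n=="top" else c["img"][100:240,150:290]
    o.append(cv2.resize(w[:,:,::-1],(400,400),interpolation=cv2.INTER_CUBIC))
cv2.imwrite("pics/v2.png",np.hstack(o))
E
```

```text
t 6.65 pos [ 515.64 -144.39  161.17] F [-0.2 -0.5 -0.5] M [ 0.01 -0.02  0.  ] grip 0.118 78.3
phi 2.4878550607950323 tilt z [ 3.e-04 -2.e-04 -1.e+00] q6 -1.4090134315491756
turn deg [0.   0.02 0.05] units now-axes [0.006 0.006 0.353] goal-axes [0.006 0.006 0.353]
```

View pics/v2.png

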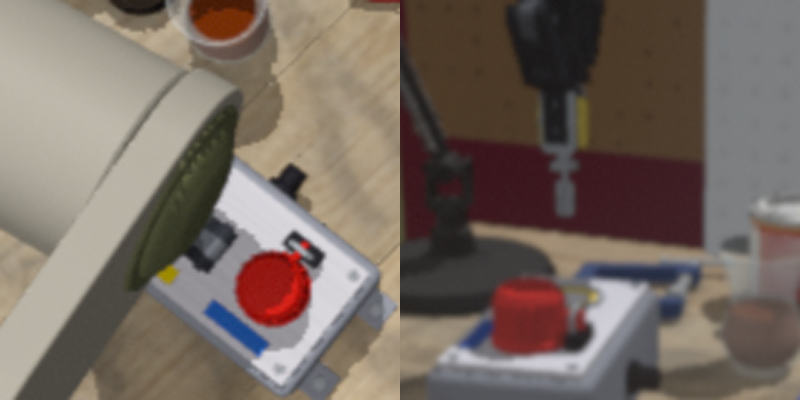

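```bash
python3 - <<'E'
from lib import *
S=cam("side1.npz");T=cam("top0.npz")
for z in(118,124,130,142,150,152): print(z,proj(S,[515.64,-144.39,z])[0])
print("dpx/d tool x", proj(S,[515.64+np.cos(2.488),-144.39+np.sin(2.488),130])-proj(S,[515.64,-144.39,130]),"tool y",proj(S,[515.64+np.sin(2.488),-144.39-np.cos(2.488),130])-proj(S,[515.64,-144.39,130]))
g=cv2.cvtColor(S["img"],cv2.COLOR_RGB2GRAY)
for v in range(148,180,2):print(v,g[v,198:218].tolist())
E
```

```text
118 [207.92977391 175.84935054]
124 [207.83200285 172.63608578]
130 [207.73377964 169.40796103]
142 [207.53596416 162.90671732]
150 [207.40306283 158.53888925]
152 [207.36970835 157.44268805]
dpx/d tool x [[-0.53782053 -0.03618075]] tool y [[ 0.16596757 -0.15217323]]
148 [72, 75, 59, 40, 30, 32, 32, 32, 30, 37, 55, 76, 85, 84, 86, 92, 92, 82, 67, 59]
150 [62, 71, 73, 69, 65, 63, 62, 63, 62, 62, 70, 83, 85, 82, 81, 86, 85, 75, 64, 59]
152 [41, 54, 69, 78, 83, 84, 86, 88, 89, 89, 90, 87, 79, 65, 57, 56, 57, 54, 53, 53]
154 [35, 36, 41, 45, 50, 54, 64, 77, 86, 88, 84, 75, 57, 43, 38, 36, 36, 36, 37, 37]
156 [33, 33, 35, 37, 46, 60, 73, 82, 86, 86, 83, 76, 68, 61, 49, 38, 37, 36, 35, 36]
158 [35, 34, 37, 41, 58, 75, 82, 85, 86, 86, 85, 80, 76, 67, 53, 40, 36, 36, 34, 35]
160 [34, 33, 35, 36, 42, 47, 52, 59, 70, 78, 74, 60, 49, 42, 38, 36, 36, 35, 35, 36]
162 [35, 35, 34, 36, 35, 38, 44, 53, 67, 78, 73, 57, 43, 37, 35, 36, 37, 37, 36, 37]
164 [36, 35, 36, 35, 36, 44, 61, 77, 82, 83, 83, 78, 65, 49, 37, 37, 37, 36, 37, 37]
166 [36, 35, 35, 36, 37, 46, 64, 82, 84, 82, 85, 84, 74, 55, 39, 37, 37, 37, 36, 37]
168 [34, 35, 36, 36, 38, 45, 61, 77, 83, 82, 85, 85, 74, 54, 41, 37, 36, 37, 38, 38]
170 [35, 36, 35, 36, 37, 45, 60, 75, 81, 82, 85, 83, 72, 53, 39, 36, 37, 38, 38, 36]
172 [36, 35, 36, 35, 35, 44, 60, 76, 80, 82, 86, 84, 75, 54, 41, 38, 37, 37, 39, 39]
174 [36, 36, 37, 35, 37, 41, 53, 70, 76, 78, 81, 79, 69, 52, 39, 38, 37, 39, 38, 37]
176 [37, 36, 37, 37, 38, 38, 39, 43, 47, 49, 49, 48, 44, 40, 38, 37, 38, 38, 38, 38]
178 [39, 38, 38, 36, 38, 37, 36, 38, 38, 38, 38, 38, 37, 38, 37, 37, 37, 38, 38, 39]
```

Call:
send_rows(targets=[0,0,0,-0.003,0.006,0.2,-1,0,0,0,0,0,0.3,-1,0,0,0,0,0,0.25,-1,0,0,0,0,0,0.1,-1,0,0,0,0,0,0,-1], newtons=100)

```text
time_s: 7.38
eef_pos: [515.8, -143.9, 109.8]
ee_rot: [-0.0, 0.319, 0.948, 0.0]
force: [0.0, 0.0, -0.8]
grip_width: 0.114
grip_force: 100.1
```

```bash
python3 aim.py 516.0 -144.2 73 2.487; python3 - <<'E'
from rig import eyes
import cv2,numpy as np
o=[]
for n in("top","side"):
    c=eyes.capture(n);np.savez(f"{n}2.npz",**c)
    w=c["img"][180:280,150:250] if n=="top" else c["img"][130:230,160:260]
    o.append(cv2.resize(w[:,:,::-1],(400,400),interpolation=cv2.INTER_CUBIC))
cv2.imwrite("pics/v3.png",np.hstack(o))
E
```

```text
t 7.375 pos [ 515.78 -143.86  109.84] F [ 0.   0.  -0.8] M [ 0.03 -0.04 -0.04] grip 0.114 100.1
phi 2.491544107245968 tilt z [-4.e-04  2.e-04 -1.e+00] q6 -1.411717399479006
turn deg [-0.   -0.03  0.26] units now-axes [-0.007 -0.002  0.614] goal-axes [-0.006 -0.002  0.614]
```

View pics/v3.png

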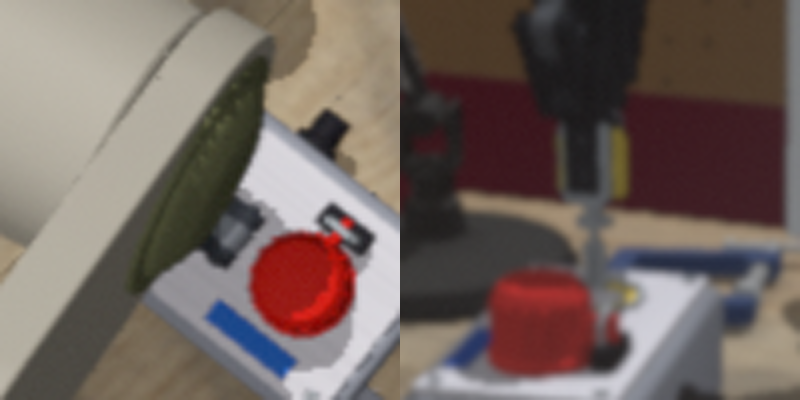

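The side view shows the blade at (597,265) just above the yellow ring at (625,292), mostly behind the cap. I'll descend slowly and watch the force.

Call:
send_rows(targets=[0,0,0.2,-0.005,0,0.05,-1,0,0,0,0,0,0.04,-1,0,0,0,0,0,0.03,-1,0,0,0,0,0,0.03,-1,0,0,0,0,0,0,-1])

```text
time_s: 8.1
eef_pos: [516.0, -144.0, 101.0]
ee_rot: [-0.0, 0.321, 0.947, 0.0]
force: [0.4, -0.3, -1.1]
grip_width: 0.113
grip_force: 100.1
```

```bash
python3 aim.py 516.0 -144.2 73 2.487
```

```text
t 8.1 pos [ 515.99 -144.01  100.97] F [ 0.4 -0.3 -1.1] M [0.03 0.01 0.05] grip 0.113 100.1
phi 2.488240009256435 tilt z [-2.e-04  1.e-04 -1.e+00] q6 -1.4084743551470886
turn deg [-0.   -0.02  0.07] units now-axes [-0.002 -0.002  0.466] goal-axes [-0.002 -0.002  0.466]
```

Call:
send_rows(targets=[0,0,0,0,0,0.04,-1,0,0,0,0,0,0.04,-1,0,0,0,0,0,0.04,-1,0,0,0,0,0,0.0,-1])

```text
time_s: 8.6
eef_pos: [515.9, -143.9, 93.8]
ee_rot: [-0.0, 0.321, 0.947, 0.0]
force: [-0.6, 1.2, 0.5]
grip_width: 0.112
grip_force: 100.8
```

```bash
python3 aim.py 516.0 -144.2 73 2.487
```

```text
t 8.6 pos [ 515.93 -143.94   93.8 ] F [-0.6  1.2  0.5] M [ 0.19  0.2  -0.02] grip 0.112 100.8
phi 2.4883044751371006 tilt z [-4.e-04  3.e-04 -1.e+00] q6 -1.4085056751353273
turn deg [-0.   -0.03  0.07] units now-axes [-0.004 -0.003  0.347] goal-axes [-0.004 -0.003  0.347]
```

In the slot. Now I push through the pins with a small wiggle.

Call:
send_rows(targets=[0,0,0,0.005,0,0.04,-1,0,0,1.5,0,0,0.03,-1,0,0,-3,0,0,0.03,-1,0,0,3,0,0,0.03,-1,0,0,-1.5,0,0,0.0,-1])

```text
time_s: 9.22
eef_pos: [516.0, -144.0, 86.1]
ee_rot: [0.0, 0.32, 0.947, -0.0]
force: [1.2, -0.2, -0.3]
grip_width: 0.11
grip_force: 100.5
```

```bash
python3 aim.py 516.0 -144.2 73 2.487
```

```text
t 9.225 pos [ 516.04 -143.99   86.1 ] F [ 1.2 -0.2 -0.3] M [-0.04 -0.24 -0.01] grip 0.11 100.5
phi 2.489848643139768 tilt z [ 7.e-04 -3.e-04 -1.e+00] q6 -1.4100280225270252
turn deg [0.01 0.04 0.16] units now-axes [-0.001 -0.003  0.218] goal-axes [-0.002 -0.003  0.218]
```

Call:
send_rows(targets=[0,0,0,0,0,0.04,-1,0,0,1.5,0,0,0.04,-1,0,0,-3,0,0,0.04,-1,0,0,3,0,0,0.03,-1,0,0,-1.5,0,0,0.0,-1])

```text
time_s: 9.85
eef_pos: [516.0, -143.9, 77.1]
ee_rot: [0.0, 0.32, 0.948, -0.0]
force: [2.0, 0.0, 0.2]
grip_width: 0.112
grip_force: 100.3
```

```bash
python3 aim.py 516.0 -144.2 73 2.487
```

```text
t 9.85 pos [ 516.02 -143.95   77.06] F [2.  0.  0.2] M [-0.   -0.49 -0.01] grip 0.112 100.3
phi 2.4908199809213576 tilt z [ 7.e-04 -2.e-04 -1.e+00] q6 -1.4110054338036817
turn deg [0.01 0.04 0.22] units now-axes [-0.002 -0.004  0.068] goal-axes [-0.002 -0.004  0.068]
```

Call:
send_rows(targets=[0,0,0,-0.005,0.003,0.03,-1,0,0,1.5,0,0,0.03,-1,0,0,-3,0,0,0.03,-1,0,0,1.5,0,0,0,-1,0,0,0,0,0,0.0,-1])

```text
time_s: 10.48
eef_pos: [516.6, -144.2, 74.4]
ee_rot: [0.001, 0.32, 0.947, -0.0]
force: [-7.9, 2.7, 28.2]
grip_width: 0.111
grip_force: 104.9
```

```bash
python3 aim.py 516.0 -144.2 73 2.487
```

```text
t 10.475 pos [ 516.58 -144.2    74.45] F [-7.9  2.7 28.2] M [0.67 1.63 0.11] grip 0.111 104.9
phi 2.489880799405964 tilt z [ 0.0014 -0.0014 -1.    ] q6 -1.4092695131557775
turn deg [-0.01  0.11  0.17] units now-axes [ 0.008 -0.006  0.024] goal-axes [ 0.008 -0.006  0.024]
```

Call:
send_rows(targets=[0,0,0,0,0,-0.015,-1,0,0,5,0,0,0,-1,0,0,8,0,0,0,-1,0,0,8,0,0,0,-1,0,0,0,0,0,0,-1])

```text
time_s: 11.1
eef_pos: [516.3, -144.4, 74.5]
ee_rot: [0.001, 0.488, 0.873, -0.0]
force: [-6.1, 0.4, 20.1]
grip_width: 0.109
grip_force: 103.6
```

```bash
python3 aim.py 516.0 -144.2 73 0.95
```

```text
t 11.1 pos [ 516.34 -144.44   74.5 ] F [-6.1  0.4 20.1] M [ 0.08  1.28 -0.05] grip 0.109 103.6
phi 2.1218364895306934 tilt z [ 7.0e-04 -1.5e-03 -1.0e+00] q6 -1.0413157448412345
turn deg [5.000e-02 9.000e-02 6.714e+01] units now-axes [ 0.006 -0.003  0.025] goal-axes [-0.    -0.007  0.025]
```

Call:
send_rows(targets=[0,0,0,0.004,-0.006,-0.003,-1,0,0,8.5,0,0,0,-1,0,0,8.5,0,0,0,-1,0,0,8.5,0,0,0,-1,0,0,0,0,0,0,-1])

```text
time_s: 11.72
eef_pos: [516.1, -144.6, 74.5]
ee_rot: [0.001, 0.669, 0.744, -0.0]
force: [-5.4, -0.6, 18.2]
grip_width: 0.106
grip_force: 103.1
```

```bash
python3 aim.py 516.0 -144.2 73 0.95
```

```text
t 11.725 pos [ 516.06 -144.6    74.51] F [-5.4 -0.6 18.2] M [-0.14  0.99 -0.05] grip 0.106 103.1
phi 1.6766840643214265 tilt z [ 0.0011 -0.0018 -1.    ] q6 -0.5965806881822212
turn deg [ 0.09  0.09 41.64] units now-axes [ 0.007 -0.     0.025] goal-axes [ 0.005 -0.005  0.025]
```

Call:
send_rows(targets=[0,0,8.5,0,-0.004,0,-1,0,0,8.5,0,0,0,-1,0,0,8.5,0,0,0,-1,0,0,8.5,0,0,0,-1,0,0,5,0,0,0,-1])

```text
time_s: 12.35
eef_pos: [515.7, -144.7, 74.5]
ee_rot: [0.001, 0.879, 0.477, -0.0]
force: [-6.0, -1.0, 18.6]
grip_width: 0.112
grip_force: 103.1
```

Call:
send_rows(targets=[0,0,2,0,0,0,-1,0,0,0,0,0,0,-1,0,0,0,0,0,0,-1])

```text
time_s: 12.72
eef_pos: [515.7, -144.7, 74.5]
ee_rot: [0.001, 0.886, 0.463, -0.0]
force: [-5.7, -0.2, 18.2]
grip_width: 0.113
grip_force: 103.2
```

```bash
python3 aim.py 516.0 -144.2 73 0.93; python3 - <<'E'
from rig import eyes
import cv2,numpy as np
o=[]
for n in("top","side"):
    c=eyes.capture(n);np.savez(f"{n}3.npz",**c)
    w=c["img"][180:280,150:250] if n=="top" else c["img"][130:230,160:260]
    o.append(cv2.resize(w[:,:,::-1],(400,400),interpolation=cv2.INTER_CUBIC))
cv2.imwrite("pics/v4.png",np.hstack(o))
E
```

```text
t 12.725 pos [ 515.68 -144.71   74.5 ] F [-5.7 -0.2 18.2] M [-0.25  1.15  0.09] grip 0.113 103.2
phi 0.9629585476049685 tilt z [ 8.e-04 -2.e-03 -1.e+00] q6 0.11699672511121374
turn deg [0.1  0.07 1.89] units now-axes [ 0.01  -0.001  0.025] goal-axes [ 0.01  -0.001  0.025]
```

View pics/v4.png

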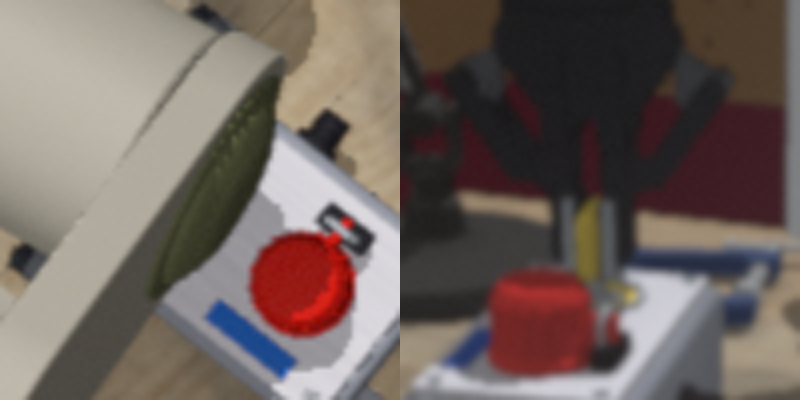

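The side view shows the key head at (590,240), edge-on between the fingers and seated low by the ring. The measured turn is 1.52 rad with a spring moment of about 0.1 N m. I'll add a slight extra turn, settle, and hand in.

Call:
send_rows(targets=[0,0,2,0,0,0,-1,0,0,0,0,0,0,-1,0,0,0,0,0,0,-1,0,0,0,0,0,0,-1])

```text
time_s: 13.32
eef_pos: [515.7, -144.7, 74.5]
ee_rot: [0.001, 0.894, 0.448, -0.0]
force: [-6.6, -0.9, 17.9]
grip_width: 0.12
grip_force: 103.2
```

```bash
python3 aim.py 516.0 -144.2 73 0.93; python3 -c "
from rig import job
print(job.finish_job())"
```

```text
t 13.325 pos [ 515.68 -144.71   74.51] F [-6.6 -0.9 17.9] M [-0.2  1.2  0.1] grip 0.12 103.2
phi 0.9281482070604709 tilt z [ 8.0e-04 -2.1e-03 -1.0e+00] q6 0.15185678376822292
turn deg [ 0.11  0.07 -0.11] units now-axes [ 0.01  -0.001  0.025] goal-axes [ 0.01  -0.001  0.025]
the job is handed in; nothing more can be done
None
```

I put the yellow key fully home in the open yellow switch, turned it about 1.56 rad clockwise and handed the job in at 13.3 s still gripping it; the force readings fit a seated, turned key, but the switch contact itself could not be read and no verdict came back.

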